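Check the bench air supply with a push-on test gauge

TASK

Check the air pressure at the bench: turn the blue air tap anticlockwise a quarter turn until it clicks over into its open stop, leaving the yellow gas tap shut. Then lift the round test gauge out of the wooden block, put its probe into the upright brass air outlet on the same rail and press it straight down against the sprung valve until its collar sits hard on the outlet's rim, firmly but without ramming it. Finish holding it there, upright and steady, with the gauge still gripped and pressed home for the reading; do not let go, and leave the other things on the bench where they are.

Things in the scene. Friction and masses are not known exactly. Their poses are not given: they have to be found in the camera images.
- service_rail: fixed grey bench service rail, a box 80 x 400 x 50 mm (x, y, z). Origin: centre of its underside, on the bench; z up, y along it. On it from -y to +y: brass air outlet (y = -130 mm), blue air tap (y = -5 mm), joined to the outlet by a grey pipe, and yellow gas tap (y = +125 mm), whose hose nozzle points to +x
- air_tap (a joint): blue air tap, turning about the vertical: 0 = shut (handle across the rail, along its x axis), 1.5 rad = open (handle along the rail, in line with the pipe); grows anticlockwise seen from above. An over-centre spring holds it at either end: it resists with 0.14 N m at 0, less and less to 0.75 rad, then clicks over and swings by itself to 1.5, where it stops dead
- air_tap_grip (a point): point on the blue tap's axis at the height to grip its handle, 114 mm above the bench. The handle is a bar 58 mm long, 16 mm wide and 30 mm high (96 to 126 mm above the bench) on a thin spindle; the point turns with it, x along the bar. Pinch the bar across its 16 mm width from above
- gas_tap (a joint): yellow gas tap of the same make: 0 = shut, must stay shut
- gas_tap_grip (a point): same point on the yellow gas tap (same shape and heights as the blue one)
- outlet: the air outlet, fixed on the rail: a square brass block 38 x 38 x 40 mm with a blue band, on a grey stem, with an upright round bore 18 mm wide and 34 mm deep, its mouth widened to 22 mm by a 2 mm chamfer. Origin on the rail's top under the bore, z up
- outlet_rim (a point): centre of the outlet's flat top rim (mouth of the bore), 120 mm above the bench; z up
- valve (a joint): the outlet's sprung valve plunger, a steel pin 12 mm across in the bore, its top 8 mm below the rim. 0 = up; grows in m as pressed down. It takes 5 N to start and 0.6 N more per mm. The probe has pushed it down 0.010 (about 11 N) when the collar meets the rim, the hard stop; the gauge's weight alone does not move it
- gauge: push-on test gauge, 0.3 kg, upright in the wooden block. Origin: tip of its probe, on its axis, z up. From the tip: probe 14 mm across, 18 mm long; brass collar 32 mm across, 18 to 25 mm up; neck 20 mm across; round black rubber case 72 mm across (38 to 110 mm up), 38 mm thick, flat faces square to x, white dial on +x. Grip across the faces 84 mm above the tip. Tip starts 27 mm above the bench
- gauge_collar (a point): centre of the underside of the gauge's collar, on its axis, 18 mm above the probe's tip; this face lands on the outlet's rim
- gauge_case (a point): centre of the gauge's round case, 74 mm above the probe's tip
- stand: fixed wooden block 70 x 130 x 45 mm (x, y, z), origin at the centre of its underside, z up; holes 18 mm wide and 32 mm deep at y = -30 mm (gauge) and y = +42 mm (a spare brass hose nozzle, standing 36 mm above the block)
- nozzle: spare brass hose nozzle, 26 mm across, standing in the block's other hole; leave alone. Origin: its lower tip
- tray: empty foil tray 200 x 150 x 45 mm, leave alone; origin under its centre
- tin_a: lidded aluminium moisture tin 65 mm across, 44 mm high, leave alone; origin under its centre
- tin_b: another such tin, leave alone; origin under its centre
- spanner: steel spanner 170 mm long lying on the bench, leave alone; origin about its middle, x along it
- bottle: white bottle with blue cap, 72 mm across, 170 mm high, leave alone; origin under its centre
- sieve: brass test sieve 105 mm across, 40 mm high, leave alone; origin under its centre
- mortar: white porcelain bowl 110 mm across, 60 mm high, leave alone; origin under its centre
Mind the look-alikes: they are no part of the job. What is shaped like the stand but green is not meant.

How it is judged (in metres and radians):
On the way, in this order (a step that is already met when the one before it is completed fails the run):
1. the blue air tap is turned past its click into its open stop (value of joint air_tap above 1.3 rad), for 0.2 s.
2. the gauge is lifted out of the block in the gripper (z of gauge in the frame of stand above 0.05 m and contact force between gauge and the fingers above 2 N and contact force between gauge and stand below 0.1 N), for 0.1 s.
3. the gauge is pressed down on the outlet until its collar sits on the rim (value of joint valve above 0.0085 m and z of gauge_collar in the frame of outlet_rim below 0.0015 m and horizontal distance between gauge_collar and outlet_rim below 0.004 m and angle between gauge's own z axis and vertical below 0.12 rad and contact force between gauge and outlet above 1 N and contact force between gauge and the fingers above 3 N), for 0.3 s.
At the end, for the whole second after the job is handed in: The gauge still gripped (over 3 N), upright within 0.12 rad, still, within 4 mm of the bore's axis, collar on the rim within 1.5 mm and pressing it with 1 to 35 N, valve down at least 8.5 mm; blue tap over 1.3 rad, yellow tap under 0.2 rad (all of step 3 and contact force between gauge and outlet below 35 N and linear speed of gauge below 0.01 m/s and contact force between gauge and stand below 0.1 N and value of joint air_tap above 1.3 rad and value of joint gas_tap below 0.2 rad); the arm keeps its last pose, push and grip.
It fails at once if the gauge is rammed: more than 70 N between it and the rail's fittings (contact force between gauge and service_rail above 70 N).
It fails at once if the yellow gas tap is turned by more than 0.3 rad (value of joint gas_tap above 0.3 rad).
It fails at once if a bystander is moved by more than 40 mm (distance of any of tray, tin_a, tin_b, spanner, bottle, sieve, mortar, nozzle from where it was at the start of the episode above 0.04 m).
It also fails if it takes over 62 s, if anything falls off the work surface, if the arm or the gripper's body presses on something with over 40 N, if the wrist force passes 120 N, or if a joint passes its speed limit or range.

ROBOT

A 6-joint arm with a two-finger parallel gripper is mounted at the origin on the work surface. World frame = base frame: x ahead of the robot, y to its left, z up, the work surface at z = 0. Lengths are in m, angles in degrees, forces in N, time in s.
With the tool pointing down it reaches from about 0.4 to 0.825 m from the base axis. Payload 7 kg.
Tool frame: the origin (TCP) lies between the finger pads; the fingertips stand 19 mm ahead of it and the grasp point (between the pads) is the TCP; z points along the fingers, y is the line along which they close (so a half turn about z gives the same grasp; the last joint's range is limited). The gripper opens to 88 mm and grips with 3 to 60 N. Pads are 19 mm wide; open, the fingers measure 130 mm over their backs; the gripper's body (78 mm by 193 mm) begins 47 mm behind the grasp point.
Start: joints at [87.382, 20.546, 0.682, 0, -70.136, -16.507], TCP at [0.221, 0.638, 0.246] pointing down, gripper open.
Joint ranges: [-176.03, 176.03], [-82.01, 121.73], [-58.28, 71.71], [-173.87, 95.51], [-174.79, -0.11], [-173.66, 173.66]. Speed limits (degrees/s): [136.94, 136.94, 172.46, 180, 180, 180].

INTERFACE

Orientations are given as [roll, pitch, yaw] about the fixed x, y, z axes, in that order (R = Rz(yaw) Ry(pitch) Rx(roll)).
In Python, from plant import get_obs, snapshot, close_job, spot_in, spot_point gives the robot as it stands.
- The arm moves only by the tool play_rows, never from a script. Its argument "plan" is a list of rows, each a list of 6 numbers: the shift along the tool's x, y, z in cm, then the turn, a rotation vector about the tool's x, y, z in degrees. A call has 1 to 20 rows; each row shifts and turns the commanded pose from where the row before left it, along the tool's axes as they then stand; what a row does not reach is not made up. A row lasts 1/12 s, in which the tool goes at most 41.7 mm and 7.16 degrees, less where a joint would pass 70% of its speed; a pose out of reach is approached as far as the arm can. A call is refused whole if a number of a shift passes 4.17 or a number of a turn 7.16, either way. A call with a gripper value outside its range is refused whole. "grip" is the finger opening in cm, from 0 to 8.76, set as the call begins (left out, the last holds). The fingers move at their own pace and stop on an object; the grip force is fixed at half the most. Time passes only in rows, so rows that do not move let the fingers close. It gives the time, the measured TCP pose, the force, the opening and the grip force at its end, in the units of the state.
- get_obs(): the state, without advancing time (a new reading comes with each control period).
- snapshot(name): name is "scene" or "side" or "wrist"; returns a dict with "frame" (420x560x3 uint8, red, green, blue), "fx", "fy", "cx", "cy" (pixels), "position" and "attitude" of the camera in the world. Camera axes: x right, y down, z forward; pixel columns grow to the right and rows downward; lengths in m; the calibration is good to about 2 mm. A picture is of the moment at which its call begins. There is no depth.
- close_job(): hands the job in; it is judged then, once.
Trained networks look in the newest picture that a camera, given by its name, has taken for a name from the list of things; names that differ only in an ending like _2 or _b are one class to them, and where a whole thing is asked for, a point or a joint stands for the part that bears it (a point fixed in the world has none). Each returns a list of dicts, best first, with "score" (0 to 1); they miss things now and then, are a little off and sometimes report something else, mostly with a low value. They report only what shows in the picture. A call takes as long as a camera call. They do not tell look-alikes from the thing itself.
- spot_in(camera, thing): "position" ([x, y, z] in m, in world coordinates, good to about 4 mm: the middle of the surface that is visible of it).
- spot_point(camera, thing): "position" ([x, y, z] in m, in world coordinates, good to about 4 mm: a listed point, or the origin of a listed thing).
The state is a dict: "clock": time; "joint_pos": joint angles; "qvel": joint speeds; "tau": joint torques, N m; "tool_pos": TCP position; "orientation": TCP orientation; "force": force on the tool from outside, world axes, zero at the start; "moment": the same for the moment, N m; "opening": finger opening in m; "gripper_force": force on a finger pad.
Only numpy, scipy, OpenCV 4.12 (cv2) and the standard library are available. Lean on these libraries where they do the work, as an engineer would, in place of code of your own. Each camera call takes 0.05 s, during which the arm holds its last target. There are 200 camera calls.

## Working session

There is one attempt and no reset: what is moved stays moved. The work goes in short steps, Python scripts to look and compute and a tool call to move; the robot and the scene stay as the last step left them, time stands still between calls to the robot, and variables do not carry over. Pictures are saved under pics/ and viewed, at most 10 in all, crops included, and the job is handed in when it is done.

Besides the shell and the picture viewer there is one more tool, called after "Request:" as a command line: name --pt "numbers of a row" for each row, then --argument value for the rest. play_rows: Moves the arm, as the interface text tells. Its arguments: {"type":"object","properties":{"plan":{"type":"array","items":{"type":"array","items":{"type":"number"}}},"grip":{"type":"number"}},"required":["plan"]}

```bash
mkdir -p pics; cat > h.py <<'E'
from plant import *
import cv2, numpy as np
def snap(n,f):
    s=snapshot(n); cv2.imwrite('pics/'+f,s['frame'][:,:,::-1]); return s
E
python3 - <<'E'
from h import *
o=get_obs(); print(o['clock'],o['tool_pos'],o['orientation'],o['opening'])
a=[]
for c in('scene','side'):
    s=snap(c,c+'0.png'); a.append(s['frame']); print(c,np.round(s['position'],3),s['attitude'],s['fx'])
    for t in('air_tap_grip','gas_tap_grip','outlet_rim','gauge','gauge_case','gauge_collar','stand','service_rail','nozzle','outlet'):
        print(t,[(np.round(d['position'],4).tolist(),round(d['score'],2)) for d in spot_point(c,t)][:4])
E
```

```text
0.0 [0.22100538 0.63730479 0.24462766] [ 1.79906725e+02 -5.41325664e-03 -1.91308543e+01] 0.0877205953718705
scene [1.109 0.065 0.998] [-146.99080511   -0.21607392   91.5377365 ] 387.14126979003225
air_tap_grip [([0.6327, -0.1372, 0.1136], 0.63)]
gas_tap_grip [([0.6106, -0.0031, 0.1146], 0.66), ([0.8115, -0.06, -0.0018], 0.57)]
outlet_rim [([0.6336, -0.2554, 0.1211], 0.9)]
gauge [([0.4556, 0.29, 0.0285], 0.91), ([0.4662, 0.3222, 0.0012], 0.5), ([0.6158, 0.5019, -0.003], 0.24)]
gauge_case [([0.4542, 0.2936, 0.0425], 0.62), ([0.4546, 0.2936, 0.1028], 0.58)]
gauge_collar [([0.4544, 0.2927, 0.0435], 0.68), ([0.6376, -0.2586, 0.0495], 0.65), ([0.626, -0.1346, 0.0029], 0.22)]
stand [([0.463, 0.3223, -0.0013], 0.93), ([0.4577, 0.2926, 0.1046], 0.66), ([0.3273, 0.4685, -0.0034], 0.6)]
service_rail [([0.3757, 0.1525, -0.0], 0.32), ([0.6135, -0.0061, 0.113], 0.26)]
nozzle [([0.4792, 0.3616, 0.0293], 0.48)]
outlet [([0.6377, -0.2622, 0.0478], 0.78)]
side [ 0.05  -0.992  1.011] [-128.17113573   -1.34770501  -23.74281219] 486.992240530842
air_tap_grip [([0.6272, -0.1359, 0.1097], 0.47)]
gas_tap_grip [([0.4582, 0.2944, 0.044], 0.66), ([0.6144, -0.005, 0.1131], 0.62), ([0.6144, 0.497, -0.0031], 0.26)]
outlet_rim [([0.6375, -0.2638, 0.1216], 0.71)]
gauge []
gauge_case [([0.4557, 0.2918, 0.0972], 0.86), ([0.4622, 0.2951, 0.0295], 0.22)]
gauge_collar [([0.4597, 0.2932, 0.0454], 0.63), ([0.6364, -0.2555, 0.0491], 0.44)]
stand [([0.4628, 0.3182, 0.0029], 0.64), ([0.3225, 0.4707, 0.0021], 0.57)]
service_rail [([0.6235, -0.1302, 0.0034], 0.93)]
nozzle [([0.6367, -0.2562, 0.0469], 0.37)]
outlet [([0.6388, -0.2541, 0.0466], 0.83)]
```

View pics/scene0.png

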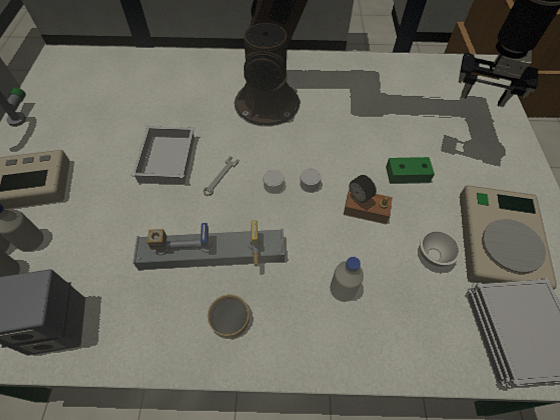

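View pics/side0.png

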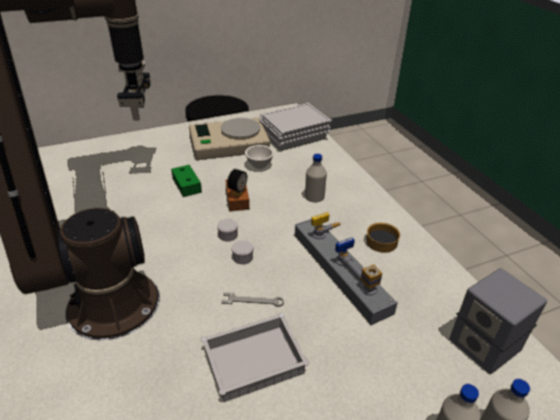

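Candidates for the stand are the brown block at scene (368,205), which holds the gauge and nozzle, and the green block at (410,169), a bare look-alike. For the taps, blue is at (205,235) and yellow at (254,238). I take the brown block and the blue tap, and confirm both in one enlarged crop.

```bash
python3 - <<'E'
from h import *
from scipy.spatial.transform import Rotation as R
a=cv2.imread('pics/scene0.png'); 
b=cv2.resize(a[160:240,330:450],(780,520),interpolation=3) if 0 else cv2.resize(a[150:225,335:440],None,fx=4,fy=4,interpolation=2)
c=cv2.resize(a[215:275,130:290],None,fx=4,fy=4,interpolation=2)
s=np.zeros((560,660,3),np.uint8); s[:300,:420]=b; s[310:550,:640]=c; cv2.imwrite('pics/crop1.png',s)
# brown top face & rail: colour masks -> min-area rect of points ray-cast on plane
s=snapshot('scene'); A=R.from_euler('xyz',s['attitude'],degrees=True).as_matrix(); P=np.array(s['position'])
hsv=cv2.cvtColor(s['frame'],cv2.COLOR_RGB2HSV)
def cast(u,v,z):
    d=A@np.array([(u-s['cx'])/s['fx'],(v-s['cy'])/s['fy'],1]); return P+d*(z-P[2])/d[2]
for nm,lo,hi,z in(('blue',(105,100,60),(130,255,255),.126),('yellow',(20,100,100),(32,255,255),.126),('brown',(3,110,60),(14,255,255),.045)):
    m=cv2.inRange(hsv,lo,hi); n,l,st,ce=cv2.connectedComponentsWithStats(m)
    for i in range(1,n):
        if st[i,4]>40:
            v,u=np.where(l==i); w=np.array([cast(*q,z)[:2] for q in zip(u,v)])
            print(nm,ce[i].round(),st[i,4],w.mean(0).round(4),cv2.minAreaRect((w*1000).astype(np.float32)))
E
```

```text
blue [203. 232.] 46 [ 0.627  -0.1349] ((626.5426635742188, -135.2646942138672), (53.07471466064453, 12.246228218078613), 3.128410577774048)
blue [353. 263.] 119 [0.7016 0.2434] ((701.5192260742188, 243.4876251220703), (29.442947387695312, 28.70834732055664), 40.99956130981445)
yellow [254. 230.] 67 [ 0.6181 -0.0043] ((616.7549438476562, -5.017511367797852), (53.94956588745117, 13.540925979614258), 6.743682384490967)
brown [370. 205.] 422 [0.4759 0.3264] ((465.5623474121094, 321.2455749511719), (128.7862548828125, 69.5084457397461), 76.2845458984375)
```

View pics/crop1.png

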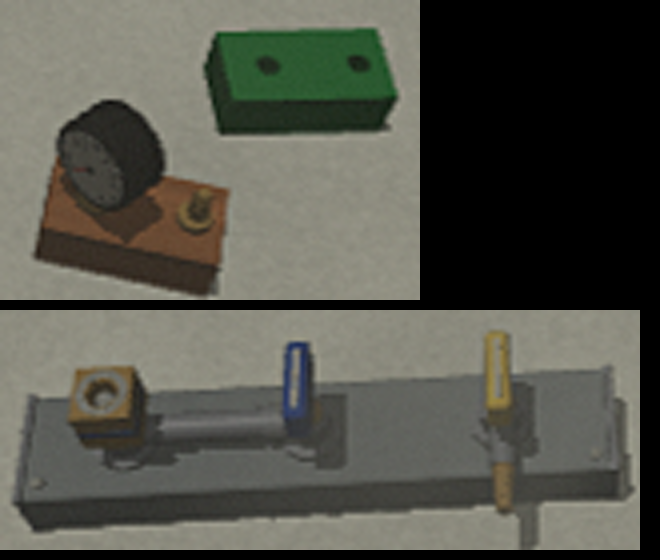

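The crop shows the dial gauge standing in the brown block with the nozzle beside it, so that is the one meant; the green block is empty. Below it are the outlet bore at crop (98,392), the blue tap at (297,385) and the yellow tap at (497,370), with both handles across the rail. I move past the gauge for a wrist look.

Request:
play_rows --pt "2.3 1.7 0 0 0 0" --pt "2.8 2.1 0 0 0 0" --pt "2.8 2.1 0 0 0 0" --pt "2.8 2.1 0 0 0 0" --pt "2.8 2.1 0 0 0 0" --pt "2.8 2.1 0 0 0 0" --pt "2.8 2.1 0 0 0 0" --pt "2.8 2.1 0 0 0 0" --pt "2.8 2.1 0 0 0 0" --pt "2.8 2.1 0 0 0 0" --pt "2.8 2.1 0 0 0 0" --pt "0 0 0 0 0 0"

```text
clock: 2.15
tool_pos: [0.435, 0.3199, 0.2459]
orientation: [180.0, -0.0, -19.3]
force: [-0.9, 0.8, -0.1]
opening: 0.0878
gripper_force: 0.0
```

```bash
python3 - <<'E'
from h import *
o=get_obs(); print(o['clock'],o['tool_pos'],o['orientation'],o['joint_pos'])
s=snap('wrist','w1.png'); print(s['position'],s['attitude'],s['fx'])
for t in('gauge_case','gauge','gauge_collar','stand','nozzle'):
    print(t,[(np.round(d['position'],4).tolist(),round(d['score'],2)) for d in spot_point('wrist',t)][:4])
E
```

```text
2.15 [0.43497484 0.31986728 0.2458917 ] [ 1.79976814e+02 -2.11147207e-02 -1.93107996e+01] [ 5.71559448e+01  7.81715012e+00 -1.63724634e+01  2.84486837e-02
 -6.58279908e+01  1.35215983e+01]
[0.50366796 0.2953604  0.38503378] [ 1.64179978e+02 -2.87926035e-02 -1.09299055e+02] 336.6958022729931
gauge_case []
gauge [([0.4587, 0.2912, 0.0284], 0.84), ([0.3759, 0.0342, -0.004], 0.32)]
gauge_collar []
stand [([0.4645, 0.3254, 0.0014], 0.59), ([0.3227, 0.4715, -0.0026], 0.59)]
nozzle [([0.4746, 0.3637, 0.0242], 0.83)]
```

View pics/w1.png

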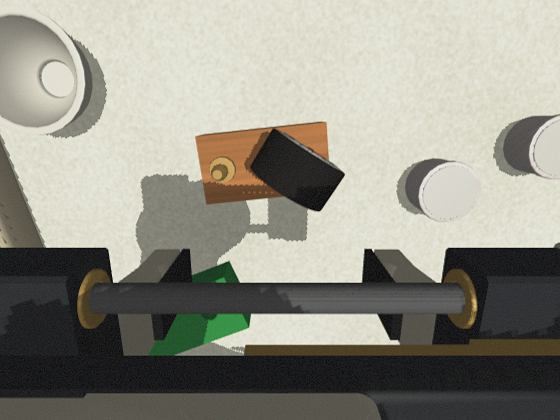

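Wrist view: the black case is seen on edge at (298,170), with its long axis sloping about 34° down to the right. The brown block and nozzle (222,170) are beside it. The gauge axis works out at about -53° yaw, which I refine with a silhouette fit while heading for the tap.

Request:
play_rows --pt "2.0 1.9 0 0 0 0" --pt "2.8 2.7 0 0 0 0" --pt "2.8 2.7 0 0 0 0" --pt "2.8 2.7 0 0 0 0" --pt "2.8 2.7 0 0 0 0" --pt "2.8 2.7 0 0 0 0" --pt "2.8 2.7 0 0 0 0" --pt "2.8 2.7 0 0 0 0" --pt "2.8 2.7 0 0 0 0" --pt "2.8 2.7 0 0 0 0" --pt "2.8 2.7 0 0 0 0" --pt "2.8 2.7 0 0 0 0" --pt "2.8 2.7 0 0 0 0" --pt "0.5 0.8 0 0 0 0"

```text
clock: 3.62
tool_pos: [0.6612, -0.1292, 0.2443]
orientation: [179.9, 0.0, -19.2]
force: [0.3, 0.9, -0.1]
opening: 0.0876
gripper_force: 0.0
```

Request:
play_rows --pt "0 0 0 0 0 7" --pt "0 0 0 0 0 7" --pt "0 0 0 0 0 7" --pt "0 0 0 0 0 7" --pt "0 0 0 0 0 7" --pt "0 0 0 0 0 7" --pt "0 0 0 0 0 7" --pt "0 0 0 0 0 7" --pt "0 0 0 0 0 7" --pt "0 0 0 0 0 7" --pt "0 0 0 0 0 7" --pt "0 0 0 0 0 7" --pt "0 0 0 0 0 7" --pt "0 0 0 0 0 7" --pt "0 0 0 0 0 7" --pt "0 0 0 0 0 7" --pt "0 0 0 0 0 7" --pt "0 0 0 0 0 7" --pt "0 0 0 0 0 7" --pt "0 0 0 0 0 7"

```text
clock: 5.28
tool_pos: [0.6594, -0.1245, 0.2453]
orientation: [180.0, -0.0, -159.4]
force: [-0.8, -0.3, -0.3]
opening: 0.0873
gripper_force: 0.0
```

Request:
play_rows --pt "0 0 0 0 0 7" --pt "0 0 0 0 0 7" --pt "0 0 0 0 0 2" --pt "0 0 0 0 0 0"

```text
clock: 5.62
tool_pos: [0.6594, -0.1246, 0.2453]
orientation: [180.0, -0.0, -175.1]
force: [0.0, 0.4, 1.1]
opening: 0.0876
gripper_force: 0.0
```

```bash
cat > fit.py <<'E'
from h import *
from scipy.optimize import minimize
from scipy.spatial.transform import Rotation as R
def proj(p,pos,att,f,c=(279.5,209.5)):
    q=(p-np.array(pos))@R.from_euler('xyz',att,degrees=True).as_matrix()
    return q[:,:2]/q[:,2:]*f+np.array(c)
def case(x,y,yaw,zc):
    a=np.linspace(0,2*np.pi,60); r=np.deg2rad(yaw); n=np.array([np.cos(r),np.sin(r),0]); t=np.array([-n[1],n[0],0])
    ring=np.outer(36*np.cos(a),t)+np.outer(36*np.sin(a),[0,0,1])
    return np.vstack([ring+19*n,ring-19*n])/1000+np.array([x,y,zc])
def fit(mask,pos,att,f,p0,c):
    def cost(p):
        m=np.zeros(mask.shape,np.uint8)
        h=cv2.convexHull(proj(case(p[0]/1000,p[1]/1000,p[2],.101),pos,att,f,c).astype(np.float32))
        cv2.fillConvexPoly(m,np.round(h*16).astype(np.int32),255,cv2.LINE_AA,4)
        return np.abs(m.astype(float)-mask).sum()/255
    b=min((minimize(cost,[p0[0],p0[1],y],method='Nelder-Mead',options=dict(initial_simplex=[[p0[0],p0[1],y],[p0[0]+6,p0[1],y],[p0[0],p0[1]+6,y],[p0[0],p0[1],y+8]])) for y in (p0[2]-10,p0[2],p0[2]+10)),key=lambda r:r.fun)
    return b.x.round(2),b.fun
E
python3 - <<'E'
from fit import *
im=cv2.imread('pics/w1.png'); m=(im.max(2)<50).astype(np.uint8); m[240:]=0
n,l,st,ce=cv2.connectedComponentsWithStats(m,connectivity=4); k=l[170,298]; print(st[k],ce[k])
m=(l==k)*255
s=snap('wrist','w2.png')
print(s['cx'],s['cy'])
print(fit(m,[0.50366796,0.2953604,0.38503378],[164.179978,-0.0287926,-109.299055],336.6958,[456,292,-53],(s['cx'],s['cy'])))
o=get_obs(); print(o['clock'],o['tool_pos'],o['orientation'],o['joint_pos'])
for t in('air_tap_grip','gas_tap_grip','outlet_rim'):
    print(t,[(np.round(d['position'],4).tolist(),round(d['score'],2)) for d in spot_point('wrist',t)][:4])
A=R.from_euler('xyz',s['attitude'],degrees=True).as_matrix(); P=np.array(s['position'])
hsv=cv2.cvtColor(s['frame'],cv2.COLOR_RGB2HSV)
def cast(u,v,z):
    d=A@np.array([(u-s['cx'])/s['fx'],(v-s['cy'])/s['fy'],1]); return P+d*(z-P[2])/d[2]
for nm,lo,hi in(('blue',(105,100,40),(130,255,255)),('yellow',(20,100,100),(32,255,255))):
    n,l,st,ce=cv2.connectedComponentsWithStats(cv2.inRange(hsv,lo,hi))
    for i in range(1,n):
        if st[i,4]>100:
            v,u=np.where(l==i); w=np.array([cast(*q,.126)[:2] for q in zip(u,v)])
            print(nm,ce[i].round(),st[i,4],cv2.minAreaRect((w*1000).astype(np.float32)))
E
```

```text
[ 251  129   93   82 4049] [295.14201037 171.77698197]
276.6399976137106 211.99860347598823
(array([457.16, 293.02, -54.06]), np.float64(548.0980392156863))
5.6667 [ 0.65938984 -0.12472792  0.24534617] [ 1.79997143e+02 -1.64977723e-02 -1.74971250e+02] [ 5.89402800e+00  2.01991032e+01  1.40886525e-01 -3.30600932e-03
 -6.99582361e+01 -9.08641452e+01]
air_tap_grip [([0.6277, -0.1351, 0.1168], 0.84)]
gas_tap_grip [([0.6148, -0.0062, 0.1161], 0.59)]
outlet_rim [([0.6392, -0.263, 0.1225], 0.68)]
blue [267. 166.] 1080 ((624.0579223632812, -135.67593383789062), (55.46255111694336, 14.794208526611328), 4.860558032989502)
blue [143. 165.] 104 ((629.7030639648438, -230.30746459960938), (32.97056198120117, 1.7687923908233643), 5.125606060028076)
yellow [432. 162.] 1308 ((612.20654296875, -9.449783325195312), (58.796321868896484, 23.830453872680664), 12.718503952026367)
yellow [116. 161.] 500 ((634.7354125976562, -256.7228088378906), (37.011009216308594, 37.240684509277344), 4.889331817626953)
yellow [ 93. 187.] 113 ((647.3863525390625, -266.3348388671875), (13.438234329223633, 15.794317245483398), 4.8877949714660645)
yellow [403. 216.] 108 ((652.9907836914062, -23.40658950805664), (18.998090744018555, 8.725601196289062), 10.483867645263672)
yellow [473. 307.] 120 ((727.5374755859375, 50.9985466003418), (43.029239654541016, 7.225472927093506), 8.091076850891113)
```

View pics/w2.png

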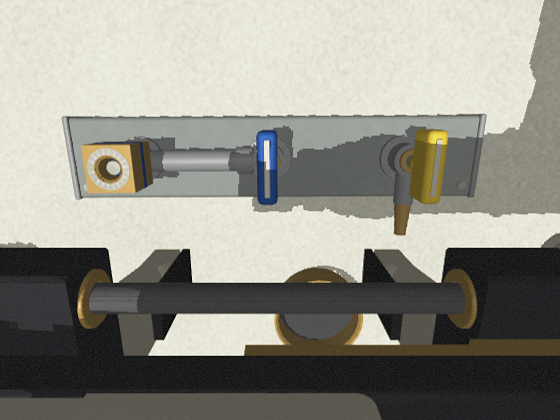

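Wrist view: outlet bore at (112,168), blue bar at (267,166) and yellow bar at (430,166), all agreeing with the networks. Tool yaw matches the bar. I go down on the blue bar.

Request:
play_rows --pt "1.8 -0.4 0 0 0 0" --pt "1.7 -0.3 0 0 0 0" --pt "0 0 2.2 0 0 0" --pt "0 0 2.2 0 0 0" --pt "0 0 2.2 0 0 0" --pt "0 0 2.2 0 0 0" --pt "0 0 2.2 0 0 0" --pt "0 0 1.5 0 0 0" --pt "0 0 0.6 0 0 0" --pt "0 0 0 0 0 0"

```text
clock: 6.65
tool_pos: [0.624, -0.1358, 0.113]
orientation: [180.0, -0.2, -175.1]
force: [-0.3, -0.5, 0.1]
opening: 0.0875
gripper_force: 0.0
```

Request:
play_rows --pt "0 0 0 0 0 0" --pt "0 0 0 0 0 0" --pt "0 0 0 0 0 0" --pt "0 0 0 0 0 0" --pt "0 0 0 0 0 0" --pt "0 0 0 0 0 0" --pt "0 0 0 0 0 0" --pt "0 0 0 0 0 0" --grip 0.8

```text
clock: 7.32
tool_pos: [0.6249, -0.1359, 0.1147]
orientation: [-180.0, 0.0, -175.1]
force: [-0.5, 0.3, 1.3]
opening: 0.0401
gripper_force: 0.0
```

Request:
play_rows --pt "0 0 0 0 0 0" --pt "0 0 0 0 0 0" --pt "0 0 0 0 0 0" --pt "0 0 0 0 0 0" --pt "0 0 0 0 0 0" --pt "0 0 0 0 0 0" --pt "0 0 0 0 0 0" --pt "0 0 0 0 0 0"

```text
clock: 7.98
tool_pos: [0.6248, -0.1354, 0.1146]
orientation: [180.0, -0.0, -175.1]
force: [-1.1, 5.3, 1.2]
opening: 0.0159
gripper_force: 30.0
```

Request:
play_rows --pt "0 0 0 0 0 -5" --pt "0 0 0 0 0 -5" --pt "0 0 0 0 0 -5" --pt "0 0 0 0 0 -5" --pt "0 0 0 0 0 -5" --pt "0 0 0 0 0 -5" --pt "0 0 0 0 0 -5" --pt "0 0 0 0 0 -5" --pt "0 0 0 0 0 -5" --pt "0 0 0 0 0 -5" --pt "0 0 0 0 0 -5" --pt "0 0 0 0 0 -5" --pt "0 0 0 0 0 -5" --pt "0 0 0 0 0 -5" --pt "0 0 0 0 0 -5" --pt "0 0 0 0 0 -5" --pt "0 0 0 0 0 -5" --pt "0 0 0 0 0 0" --pt "0 0 0 0 0 0" --pt "0 0 0 0 0 0"

```text
clock: 9.65
tool_pos: [0.6257, -0.1362, 0.1145]
orientation: [-179.9, -0.0, -90.3]
force: [5.6, -1.6, -4.1]
opening: 0.016
gripper_force: 30.0
```

Request:
play_rows --pt "0 0 0 0 0 0" --pt "0 0 0 0 0 0" --pt "0 0 0 0 0 0" --pt "0 0 0 0 0 0" --pt "0 0 0 0 0 0" --pt "0 0 0 0 0 0" --pt "0 0 0 0 0 0" --pt "0 0 0 0 0 0" --pt "0 0 -1.5 0 0 0" --pt "0 0 -2.5 0 0 0" --pt "0 0 -2.5 0 0 0" --pt "0 0 -2.5 0 0 0" --pt "0 0 -2.5 0 0 0" --pt "0 0 -2 0 0 0" --pt "0 0 0 0 0 0" --pt "0 0 0 0 0 0" --grip 8.76

```text
clock: 10.98
tool_pos: [0.6254, -0.1358, 0.251]
orientation: [-179.8, 0.0, -90.1]
force: [0.0, 0.0, -0.6]
opening: 0.0879
gripper_force: 0.0
```

Request:
play_rows --pt "2 0 0 0 0 0" --pt "3 0 0 0 0 0" --pt "3 0 0 0 0 0" --pt "1 0 0 0 0 0" --pt "0 0 0 0 0 0" --pt "0 0 0 0 0 0"

```text
clock: 11.48
tool_pos: [0.6241, -0.2262, 0.2481]
orientation: [179.9, 0.0, -90.2]
force: [0.3, -0.5, 0.1]
opening: 0.0879
gripper_force: 0.0
```

```bash
python3 - <<'E'
from h import *
from scipy.spatial.transform import Rotation as R
o=get_obs(); print(o['clock'],o['tool_pos'],o['orientation'],o['joint_pos'],o['opening'])
s=snap('wrist','w3.png'); c=snap('scene','s3.png')
for cam in('wrist','scene'):
  for t in('air_tap_grip','outlet_rim','outlet'):
    print(t,[(np.round(d['position'],4).tolist(),round(d['score'],2)) for d in spot_point(cam,t)][:3])
A=R.from_euler('xyz',s['attitude'],degrees=True).as_matrix(); P=np.array(s['position'])
hsv=cv2.cvtColor(s['frame'],cv2.COLOR_RGB2HSV)
def cast(u,v,z):
    d=A@np.array([(u-s['cx'])/s['fx'],(v-s['cy'])/s['fy'],1]); return P+d*(z-P[2])/d[2]
for nm,lo,hi,z in(('blue',(105,100,40),(130,255,255),.126),('brass',(12,100,60),(32,255,255),.12)):
    n,l,st,ce=cv2.connectedComponentsWithStats(cv2.inRange(hsv,lo,hi))
    for i in range(1,n):
        if st[i,4]>200:
            v,u=np.where(l==i); w=np.array([cast(*q,z)[:2] for q in zip(u,v)])
            print(nm,ce[i].round(),st[i,4],cv2.minAreaRect((w*1000).astype(np.float32)))
x=np.hstack([s['frame'],np.zeros((420,10,3),np.uint8),]); cv2.imwrite('pics/v3.png',s['frame'][:,:,::-1])
print(s['position'],s['attitude'],s['cx'],s['cy'],s['fx'])
E
```

```text
11.4833 [ 0.6240581  -0.22624299  0.2481431 ] [ 1.79883791e+02  2.92304324e-02 -9.02208564e+01] [-3.14592864e+00  1.94879141e+01 -5.27053981e-01 -2.47389699e-02
 -7.01025831e+01  2.93354529e+00] 0.0879224991959149
air_tap_grip [([0.6245, -0.1375, 0.1162], 0.61), ([0.6382, -0.26, 0.0499], 0.34)]
outlet_rim [([0.6377, -0.2615, 0.121], 0.7), ([0.6343, -0.2591, 0.0516], 0.41)]
outlet [([0.6372, -0.2606, 0.0499], 0.66)]
air_tap_grip [([0.6293, -0.1369, 0.1162], 0.68)]
outlet_rim [([0.6363, -0.2574, 0.1221], 0.9), ([0.4775, 0.3604, 0.0275], 0.42)]
outlet [([0.6389, -0.2619, 0.0497], 0.83)]
blue [274. 276.] 229 ((625.5269775390625, -169.6250762939453), (12.167004585266113, 13.707120895385742), 89.71813201904297)
blue [275. 326.] 294 ((624.9034423828125, -120.55582427978516), (23.58154296875, 14.376310348510742), 89.70079040527344)
brass [260. 167.] 873 ((636.387451171875, -260.1298828125), (37.57838439941406, 38.66704177856445), 5.2101826667785645)
brass [259. 172.] 264 ((636.5795288085938, -259.72320556640625), (20.765302658081055, 21.517911911010742), 89.76616668701172)
brass [ 90. 299.] 954 ((787.5027465820312, -144.1807098388672), (61.73526382446289, 25.653972625732422), 76.00447845458984)
brass [464. 299.] 953 ((458.8393249511719, -142.7403564453125), (26.004175186157227, 62.39280700683594), 13.429133415222168)
brass [417. 349.] 3603 ((506.1611328125, -92.81966400146484), (17.511348724365234, 295.87506103515625), 89.68667602539062)
[ 0.62345876 -0.30004567  0.38721977] [ 1.64153340e+02 -1.44427384e-01  1.79793600e+02] 276.6399976137106 211.99860347598823 336.6958022729931
```

View pics/v3.png

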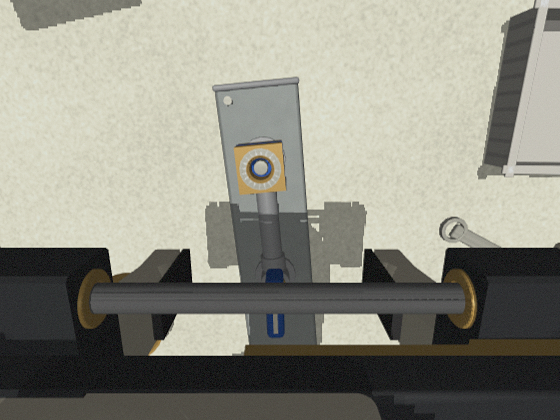

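The blue bar at (275,300) is in line with the pipe, so the tap is open. The bore at (260,168) works out at (0.6365, -0.260), and the tap axis agrees. Next is the gauge.

Request:
play_rows --pt "-2 0.5 0 0 0 0" --pt "-3.6 0.9 0 0 0 0" --pt "-3.6 0.9 0 0 0 0" --pt "-3.6 0.9 0 0 0 0" --pt "-3.6 0.9 0 0 0 0" --pt "-3.6 0.9 0 0 0 0" --pt "-3.6 0.9 0 0 0 0" --pt "-3.6 0.9 0 0 0 0" --pt "-3.6 0.9 0 0 0 0" --pt "-3.6 0.9 0 0 0 0" --pt "-3.6 0.9 0 0 0 0" --pt "-3.6 0.9 0 0 0 0" --pt "-3.6 0.9 0 0 0 0" --pt "-3.6 0.9 0 0 0 0" --pt "-3.6 0.9 0 0 0 0" --pt "-2 0.5 0 0 0 0" --pt "0 0 0 0 0 0"

```text
clock: 13.3
tool_pos: [0.4888, 0.3224, 0.2494]
orientation: [-180.0, 0.0, -89.9]
force: [0.8, -0.2, -0.1]
opening: 0.0874
gripper_force: 0.0
```

Request:
play_rows --pt "0 0 0 0 0 6" --pt "0 0 0 0 0 6" --pt "0 0 0 0 0 6" --pt "0 0 0 0 0 6" --pt "0 0 0 0 0 6" --pt "0 0 0 0 0 6" --pt "0 0 0 0 0 6" --pt "0 0 0 0 0 6" --pt "0 0 0 0 0 6" --pt "0 0 0 0 0 0" --pt "0 0 0 0 0 0"

```text
clock: 14.22
tool_pos: [0.4898, 0.3183, 0.2497]
orientation: [180.0, 0.0, -143.9]
force: [-1.0, 0.6, -0.5]
opening: 0.0877
gripper_force: 0.0
```

```bash
python3 - <<'E'
from fit import *
o=get_obs(); print(o['clock'],o['tool_pos'],o['orientation'],o['joint_pos'],o['opening'])
s=snap('wrist','w4.png')
for t in('gauge_case','gauge','gauge_collar'):
    print(t,[(np.round(d['position'],4).tolist(),round(d['score'],2)) for d in spot_point('wrist',t)][:3])
im=cv2.imread('pics/w4.png'); m=(im.max(2)<60).astype(np.uint8); m[245:]=0
m=cv2.morphologyEx(m,cv2.MORPH_OPEN,np.ones((5,5)))
n,l,st,ce=cv2.connectedComponentsWithStats(m,connectivity=4)
for k in range(1,n):
    if 1500<st[k,4]<9000:
        print(st[k],ce[k]); print(fit((l==k)*255,s['position'],s['attitude'],s['fx'],[457,293,-54],(s['cx'],s['cy'])))
E
```

```text
14.2167 [0.48980667 0.31828137 0.24971785] [ 1.79996503e+02  1.27433895e-02 -1.43938066e+02] [ 5.21849238e+01  1.18859663e+01 -1.07922104e+01  1.93982902e-04
 -6.73086099e+01 -1.06123064e+02] 0.08767713673888135
gauge_case []
gauge [([0.4602, 0.2921, 0.027], 0.69)]
gauge_collar []
[ 249  114   51   86 4108] [274.38875365 156.18914314]
(array([457.87, 293.67, -51.2 ]), np.float64(377.4))
```

View pics/w4.png

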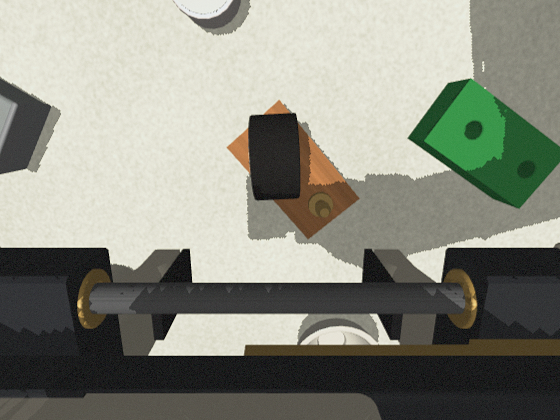

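The case is at (274,156), upright between the finger lanes and aligned within about 2°. The nozzle at (320,206) is below fingertip height. I go down and grip.

Request:
play_rows --pt "0 0 0 0 0 -1.6" --pt "2.1 0 0 0 0 0" --pt "2 0 0 0 0 0" --pt "0 0 2.2 0 0 0" --pt "0 0 2.2 0 0 0" --pt "0 0 2.2 0 0 0" --pt "0 0 2.2 0 0 0" --pt "0 0 2.2 0 0 0" --pt "0 0 1.6 0 0 0" --pt "0 0 1.2 0 0 0" --pt "0 0 0 0 0 0" --pt "0 0 0 0 0 0"

```text
clock: 15.42
tool_pos: [0.4572, 0.2932, 0.1113]
orientation: [-180.0, -0.1, -142.5]
force: [0.7, -0.5, 0.6]
opening: 0.0876
gripper_force: 0.0
```

Request:
play_rows --pt "0 0 0 0 0 0" --pt "0 0 0 0 0 0" --pt "0 0 0 0 0 0" --pt "0 0 0 0 0 0" --pt "0 0 0 0 0 0" --pt "0 0 0 0 0 0" --pt "0 0 0 0 0 0" --pt "0 0 0 0 0 0" --pt "0 0 0 0 0 0" --pt "0 0 0 0 0 0" --pt "0 0 0 0 0 0" --pt "0 0 0 0 0 0" --grip 2.5

```text
clock: 16.42
tool_pos: [0.4574, 0.2935, 0.1116]
orientation: [-180.0, 0.0, -142.5]
force: [0.5, -0.1, 1.5]
opening: 0.0382
gripper_force: 29.8
```

Request:
play_rows --pt "0 0 -0.6 0 0 0" --pt "0 0 -1 0 0 0" --pt "0 0 -1.4 0 0 0" --pt "0 0 -1.6 0 0 0" --pt "0 0 -1.6 0 0 0" --pt "0 0 -1.6 0 0 0" --pt "0 0 -1.6 0 0 0" --pt "0 0 -1.6 0 0 0" --pt "0 0 -1.6 0 0 0" --pt "0 0 -0.4 0 0 0" --pt "0 0 0 0 0 0" --pt "0 0 0 0 0 0" --pt "0 0 0 0 0 0"

```text
clock: 17.5
tool_pos: [0.4567, 0.293, 0.2404]
orientation: [180.0, -0.1, -142.5]
force: [0.4, -0.2, -3.1]
opening: 0.0377
gripper_force: 29.8
```

```bash
cat > est.py <<'E'
from fit import *
o=get_obs(); print(o['clock'],o['tool_pos'],o['orientation'],o['force'],o['moment'],o['opening'])
for c in('scene','side','wrist'):
  snapshot(c)
  for t in('gauge_case','gauge','gauge_collar','outlet_rim'):
    print(c,t,[(np.round(d['position'],4).tolist(),round(d['score'],2)) for d in spot_point(c,t)][:2])
E
python3 est.py
```

```text
17.5 [0.45672973 0.29298071 0.24044218] [ 1.79999900e+02 -1.06595732e-01 -1.42538232e+02] [ 0.43205515 -0.16645942 -3.0772709 ] [ 0.05533514 -0.11798585 -0.0204163 ] 0.037694227337905874
scene gauge_case [([0.4552, 0.2936, 0.2332], 0.64)]
scene gauge [([0.4565, 0.2897, 0.1554], 0.57), ([0.6126, 0.4986, -0.0022], 0.39)]
scene gauge_collar [([0.4546, 0.292, 0.1738], 0.71), ([0.8129, -0.0611, -0.0034], 0.44)]
scene outlet_rim [([0.6349, -0.2577, 0.1212], 0.61), ([0.6298, -0.1369, 0.1151], 0.56)]
side gauge_case [([0.453, 0.2928, 0.2264], 0.63)]
side gauge [([0.4591, 0.2916, 0.1602], 0.59)]
side gauge_collar []
side outlet_rim [([0.6367, -0.2605, 0.1218], 0.93), ([0.6406, -0.2564, 0.0486], 0.37)]
wrist gauge_case []
wrist gauge [([0.4585, 0.2936, 0.1586], 0.75)]
wrist gauge_collar []
wrist outlet_rim []
```

Request:
play_rows --pt "0.4 -1.2 0 0 0 0" --pt "0.8 -2.2 0 0 0 0" --pt "1.1 -3.1 0 0 0 0" --pt "1.1 -3.1 0 0 0 0" --pt "1.1 -3.1 0 0 0 0" --pt "1.1 -3.1 0 0 0 0" --pt "1.1 -3.1 0 0 0 0" --pt "1.1 -3.1 0 0 0 0" --pt "1.1 -3.1 0 0 0 0" --pt "1.1 -3.1 0 0 0 0" --pt "1.1 -3.1 0 0 0 0" --pt "1.1 -3.1 0 0 0 0" --pt "1.1 -3.1 0 0 0 0" --pt "1.1 -3.1 0 0 0 0" --pt "1.1 -3.1 0 0 0 0" --pt "1.1 -3.1 0 0 0 0" --pt "1.1 -3.1 0 0 0 0" --pt "1.1 -3.1 0 0 0 0" --pt "0.8 -1.8 0 0 0 0" --pt "0 0 0 0 0 0"

```text
clock: 19.92
tool_pos: [0.635, -0.2652, 0.2404]
orientation: [180.0, -0.1, -142.7]
force: [0.1, -0.6, -3.5]
opening: 0.0379
gripper_force: 29.8
```

```bash
python3 est.py
```

```text
19.9167 [ 0.63504657 -0.26517203  0.24036602] [ 1.79985498e+02 -9.99541224e-02 -1.42716119e+02] [ 0.14383617 -0.64041653 -3.45804052] [ 0.10340836 -0.25939132 -0.01824687] 0.037861127369772735
scene gauge_case [([0.6369, -0.2656, 0.2301], 0.68)]
scene gauge [([0.6348, -0.2658, 0.1542], 0.84)]
scene gauge_collar [([0.6324, -0.2666, 0.176], 0.58)]
scene outlet_rim [([0.6359, -0.2574, 0.1231], 0.8), ([0.6289, -0.1361, 0.116], 0.74)]
side gauge_case [([0.6301, -0.2595, 0.2258], 0.86)]
side gauge [([0.6372, -0.258, 0.158], 0.61)]
side gauge_collar [([0.6374, -0.2586, 0.1754], 0.7)]
side outlet_rim [([0.6353, -0.2622, 0.1199], 0.88), ([0.4655, 0.3207, 0.0012], 0.74)]
wrist gauge_case []
wrist gauge [([0.6343, -0.262, 0.1597], 0.82)]
wrist gauge_collar [([0.6376, -0.2623, 0.158], 0.57)]
wrist outlet_rim [([0.6381, -0.2608, 0.1209], 0.65)]
```

Request:
play_rows --pt "-0.42 0.31 0 0 0 0" --pt "0 0 0.8 0 0 0" --pt "0 0 1.0 0 0 0" --pt "0 0 0.8 0 0 0" --pt "0 0 0.3 0 0 0" --pt "0 0 0 0 0 0" --pt "0 0 0 0 0 0" --pt "0 0 0 0 0 0"

```text
clock: 21.33
tool_pos: [0.6369, -0.2559, 0.2128]
orientation: [-180.0, 0.0, -142.5]
force: [0.1, -0.5, -3.2]
opening: 0.0381
gripper_force: 29.8
```

```bash
python3 est.py; python3 - <<'E'
from fit import *
out=[]
for c in('scene','side'):
    s=snapshot(c); f=s['frame'][:,:,::-1].copy()
    u,v=proj(np.array([[.6365,-.2602,.15]]),s['position'],s['attitude'],s['fx'],(s['cx'],s['cy']))[0]
    u,v=int(u),int(v); print(c,u,v)
    out.append(cv2.resize(f[max(v-35,0):v+35,max(u-32,0):u+32],(384,420),interpolation=2))
cv2.imwrite('pics/c5.png',np.hstack(out))
E
```

```text
21.3333 [ 0.63685415 -0.2558669   0.21284528] [-1.79972319e+02  8.89609663e-03 -1.42526497e+02] [ 0.06055819 -0.52338439 -3.15056322] [ 0.04179424 -0.13134871 -0.04173724] 0.038059680762658886
scene gauge_case [([0.6354, -0.2525, 0.2042], 0.86)]
scene gauge [([0.6353, -0.2591, 0.1259], 0.7)]
scene gauge_collar [([0.6348, -0.2578, 0.1438], 0.81), ([0.4771, 0.3631, 0.0281], 0.65)]
scene outlet_rim [([0.6346, -0.2573, 0.1235], 0.74)]
side gauge_case [([0.6304, -0.2578, 0.1992], 0.92)]
side gauge [([0.636, -0.255, 0.2025], 0.61), ([0.6398, -0.2533, 0.1303], 0.56)]
side gauge_collar [([0.6391, -0.2552, 0.1454], 0.77)]
side outlet_rim [([0.6359, -0.2601, 0.1205], 0.78), ([0.4617, 0.3205, 0.0021], 0.36)]
wrist gauge_case []
wrist gauge [([0.6391, -0.2586, 0.1286], 0.6)]
wrist gauge_collar [([0.627, -0.1285, -0.0022], 0.64)]
wrist outlet_rim []
scene 151 229
side 373 262
```

View pics/c5.png

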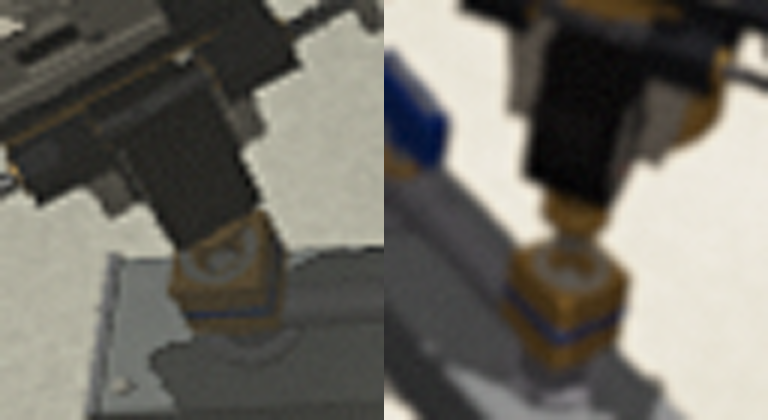

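The crop (side view on the right) shows the probe at (576,240) just above the bore at (570,265). I correct the 4 mm y overshoot and check with an overlay of the predicted outlines.

Request:
play_rows --pt "0.32 -0.34 0 0 0 0" --pt "0 0 0 0 0 0" --pt "0 0 0 0 0 0" --pt "0 0 0 0 0 0" --pt "0 0 0 0 0 0"

```text
clock: 22.6
tool_pos: [0.6362, -0.2603, 0.2125]
orientation: [-180.0, 0.0, -142.5]
force: [1.0, -0.5, -3.3]
opening: 0.0379
gripper_force: 29.8
```

```bash
python3 - <<'E'
from fit import *
o=get_obs(); T=o['tool_pos']; print(o['clock'],T,o['orientation'])
a=np.linspace(0,2*np.pi,40); C=np.c_[np.cos(a),np.sin(a),0*a]
out=[]
for c,w in(('scene',30),('side',32)):
    s=snapshot(c); f=s['frame'][:,:,::-1]
    u,v=proj(np.array([[.6365,-.2602,.13]]),s['position'],s['attitude'],s['fx'],(s['cx'],s['cy']))[0].astype(int)
    k=8; r=24; g=cv2.resize(f[v-r:v+r,u-r:u+r],None,fx=k,fy=k,interpolation=2); g=cv2.convertScaleAbs(g,alpha=1.5)
    tip=np.array([T[0],T[1],T[2]-.0845])
    for ctr,rad,col in((tip,.007,(0,255,0)),(tip+[0,0,.018],.016,(0,255,0)),(np.array([.6364,-.2605,.12]),.009,(0,0,255)),(np.array([.6364,-.2605,.12]),.011,(0,0,255))):
        q=proj(C*rad+ctr,s['position'],s['attitude'],s['fx'],(s['cx'],s['cy'])); q=(q-[u-r,v-r]+.5)*k
        cv2.polylines(g,[q.astype(np.int32)],True,col,1)
    out.append(g)
cv2.imwrite('pics/c6.png',np.hstack(out))
E
```

```text
22.6 [ 0.63616012 -0.26034619  0.21253135] [-1.79999841e+02  4.02741261e-04 -1.42530462e+02]
```

View pics/c6.png

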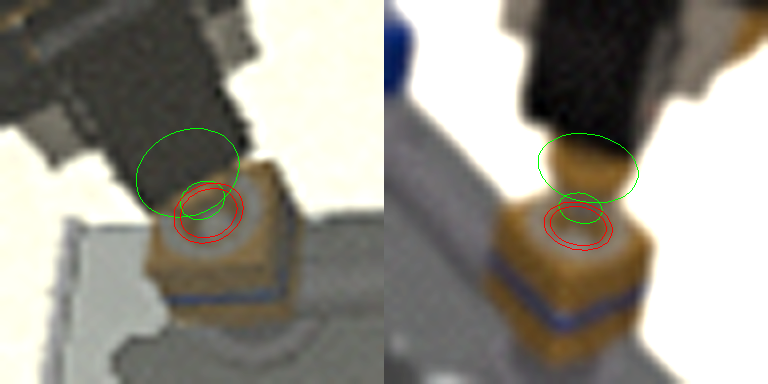

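The overlays match: the collar and probe land on the predicted circles, and the bore rings coincide. I descend in steps, watching the force.

Request:
play_rows --pt "0 0 0.4 0 0 0" --pt "0 0 0.4 0 0 0" --pt "0 0 0.3 0 0 0" --pt "0 0 0.3 0 0 0" --pt "0 0 0 0 0 0" --pt "0 0 0 0 0 0"

```text
clock: 23.2
tool_pos: [0.636, -0.2603, 0.1981]
orientation: [180.0, -0.0, -142.5]
force: [-0.3, 0.6, -2.9]
opening: 0.038
gripper_force: 29.8
```

Request:
play_rows --pt "0 0 0.15 0 0 0" --pt "0 0 0.15 0 0 0" --pt "0 0 0.15 0 0 0" --pt "0 0 0.15 0 0 0" --pt "0 0 0.15 0 0 0" --pt "0 0 0 0 0 0" --pt "0 0 0 0 0 0"

```text
clock: 23.78
tool_pos: [0.6365, -0.2604, 0.1917]
orientation: [-179.9, 0.0, -142.5]
force: [-1.2, 0.5, 4.7]
opening: 0.0382
gripper_force: 29.8
```

Request:
play_rows --pt "0 0 0.1 0 0 0" --pt "0 0 0.1 0 0 0" --pt "0 0 0.1 0 0 0" --pt "0 0 0.1 0 0 0" --pt "0 0 0.1 0 0 0" --pt "0 0 0 0 0 0" --pt "0 0 0 0 0 0"

```text
clock: 24.37
tool_pos: [0.6365, -0.2604, 0.1869]
orientation: [-179.9, 0.0, -142.5]
force: [-1.9, 2.0, 7.6]
opening: 0.038
gripper_force: 29.8
```

Request:
play_rows --pt "0 0 0.06 0 0 0" --pt "0 0 0.06 0 0 0" --pt "0 0 0.06 0 0 0" --pt "0 0 0 0 0 0" --pt "0 0 0 0 0 0" --pt "0 0 0 0 0 0"

```text
clock: 24.87
tool_pos: [0.6366, -0.2605, 0.1865]
orientation: [-179.9, 0.1, -142.5]
force: [-4.0, 2.4, 13.9]
opening: 0.0383
gripper_force: 29.8
```

Request:
play_rows --pt "0 0 0.06 0 0 0" --pt "0 0 0.06 0 0 0" --pt "0 0 0 0 0 0" --pt "0 0 0 0 0 0" --pt "0 0 0 0 0 0" --pt "0 0 0 0 0 0" --pt "0 0 0 0 0 0" --pt "0 0 0 0 0 0" --pt "0 0 0 0 0 0" --pt "0 0 0 0 0 0"

```text
clock: 25.7
tool_pos: [0.6367, -0.2606, 0.1865]
orientation: [-179.8, 0.1, -142.5]
force: [-5.8, 4.5, 18.8]
opening: 0.0383
gripper_force: 29.9
```

```bash
python3 est.py; python3 - <<'E'
from h import *
out=[]
for c,u,v in(('scene',151,236),('side',373,268)):
    f=snapshot(c)['frame'][:,:,::-1]; out.append(cv2.resize(f[v-30:v+30,u-27:u+27],(378,420),interpolation=2))
cv2.imwrite('pics/c7.png',cv2.convertScaleAbs(np.hstack(out),alpha=1.5))
E
```

```text
25.7 [ 0.63666304 -0.26058334  0.18646994] [-1.79836729e+02  7.35701017e-02 -1.42467497e+02] [-5.82300961  4.51700302 18.83902046] [2.01320009 2.34521261 0.10950197] 0.03828290866174988
scene gauge_case [([0.6336, -0.2586, 0.1776], 0.91)]
scene gauge [([0.6358, -0.2602, 0.1039], 0.58)]
scene gauge_collar [([0.6338, -0.2592, 0.1193], 0.7)]
scene outlet_rim [([0.638, -0.2566, 0.1229], 0.74)]
side gauge_case [([0.6349, -0.2619, 0.1728], 0.72)]
side gauge [([0.6396, -0.2607, 0.1044], 0.89), ([0.6393, -0.2551, 0.0462], 0.69)]
side gauge_collar [([0.6404, -0.259, 0.1205], 0.71), ([0.3832, 0.0359, 0.0012], 0.3)]
side outlet_rim [([0.6368, -0.2611, 0.1196], 0.86), ([0.6367, -0.2608, 0.1208], 0.28)]
wrist gauge_case []
wrist gauge [([0.6404, -0.2597, 0.102], 0.82)]
wrist gauge_collar []
wrist outlet_rim []
```

View pics/c7.png

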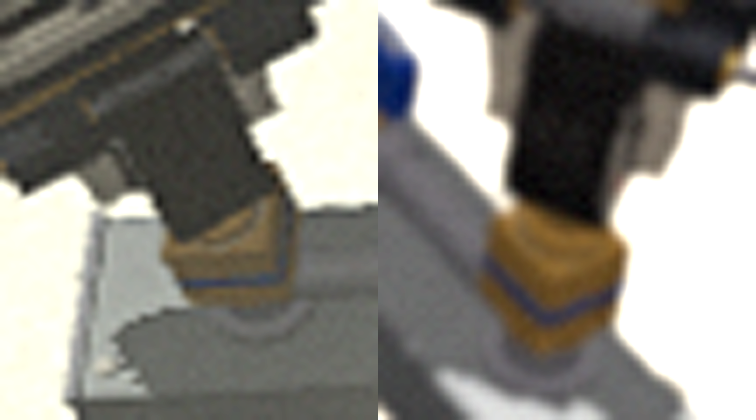

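The collar sits flush on the outlet rim in both views. The push is about 22 N in total, with the force rising steeply at the hard stop, and the gauge is upright. I hand it in.

```bash
python3 -c "
from plant import *
print(close_job())"
```

```text
the job is handed in; nothing more can be done
None
```

I turned the blue tap to its open stop and pressed the gauge home on the outlet with about 22 N, still gripped and upright; the yellow tap was not touched, and the job is handed in (no verdict came back).

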